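Flag the worn shock mount

TASK

Three shock mounts for the photometer stand in a row on the low grey stand and one spring has gone soft. With your fingertips press the blue pads one after another, from the left mount to the right, each a few millimetres down, to feel which is the softest; then push that mount's orange tag fully down and leave the other two tags up. Only press: do not pick up or shove the mounts or anything else, and finish with all pads let go.

Things in the scene. Friction and masses are not known exactly. Their poses are not given: they have to be found in the camera images.
- stand: low bench stand, fixed: a light grey top 230 x 360 mm on four short legs, its flat top 70 mm above the bench (gloves lie under and in front of it); origin on the bench below the centre of its top, x away from the robot, y to the left (along the row of mounts)
- mount_a: one of three shock mounts that look the same, standing loose in a row on the stand, about 115 mm apart; which of them is softest cannot be seen and each may stand at any place in the row. Aluminium foot 140 (x) x 64 (y) x 8 mm, whole mount 58 mm high, about 0.7 kg. Origin at the centre of the foot's underside; z up, x away from the robot (within about 0.3 rad). The spring pad is at x = +32 mm, the tag at x = -43 mm, on the centre line
- mount_a_pad_top (a point): centre of the flat top of this mount's round blue spring pad, 42 mm across; 58 mm above the foot's underside when free; goes down with the pad. The dark cup below the pad is 48 mm across and its top is 26 mm below the free pad's top
- mount_a_pad (a joint): how far this pad is pressed down, m: 0 free, 0.014 stop. It springs back when let go. Each pad starts to move at about 1 N; then the three springs take about 0.3, 0.8 and 1.6 N per mm, one each
- mount_a_tag_top (a point): centre of the flat top of this mount's orange tag: a head 18 (x) x 30 (y) x 8 mm on a stem in a white guide block (24 x 36 mm, top 34 mm above the foot's underside); tag top 55 to 58 mm above the foot's underside at the start, moves with the tag
- mount_a_tag (a joint): how far this tag is pushed down, m: 0 fully up, 0.015 fully down (stop); starts between 0 and 0.003. It moves straight down at about 2 N and stays where it is left
- mount_b: one of three shock mounts that look the same, standing loose in a row on the stand, about 115 mm apart; which of them is softest cannot be seen and each may stand at any place in the row. Aluminium foot 140 (x) x 64 (y) x 8 mm, whole mount 58 mm high, about 0.7 kg. Origin at the centre of the foot's underside; z up, x away from the robot (within about 0.3 rad). The spring pad is at x = +32 mm, the tag at x = -43 mm, on the centre line
- mount_b_pad_top (a point): centre of the flat top of this mount's round blue spring pad, 42 mm across; 58 mm above the foot's underside when free; goes down with the pad. The dark cup below the pad is 48 mm across and its top is 26 mm below the free pad's top
- mount_b_pad (a joint): how far this pad is pressed down, m: 0 free, 0.014 stop. It springs back when let go. Each pad starts to move at about 1 N; then the three springs take about 0.3, 0.8 and 1.6 N per mm, one each
- mount_b_tag_top (a point): centre of the flat top of this mount's orange tag: a head 18 (x) x 30 (y) x 8 mm on a stem in a white guide block (24 x 36 mm, top 34 mm above the foot's underside); tag top 55 to 58 mm above the foot's underside at the start, moves with the tag
- mount_b_tag (a joint): how far this tag is pushed down, m: 0 fully up, 0.015 fully down (stop); starts between 0 and 0.003. It moves straight down at about 2 N and stays where it is left
- mount_c: one of three shock mounts that look the same, standing loose in a row on the stand, about 115 mm apart; which of them is softest cannot be seen and each may stand at any place in the row. Aluminium foot 140 (x) x 64 (y) x 8 mm, whole mount 58 mm high, about 0.7 kg. Origin at the centre of the foot's underside; z up, x away from the robot (within about 0.3 rad). The spring pad is at x = +32 mm, the tag at x = -43 mm, on the centre line
- mount_c_pad_top (a point): centre of the flat top of this mount's round blue spring pad, 42 mm across; 58 mm above the foot's underside when free; goes down with the pad. The dark cup below the pad is 48 mm across and its top is 26 mm below the free pad's top
- mount_c_pad (a joint): how far this pad is pressed down, m: 0 free, 0.014 stop. It springs back when let go. Each pad starts to move at about 1 N; then the three springs take about 0.3, 0.8 and 1.6 N per mm, one each
- mount_c_tag_top (a point): centre of the flat top of this mount's orange tag: a head 18 (x) x 30 (y) x 8 mm on a stem in a white guide block (24 x 36 mm, top 34 mm above the foot's underside); tag top 55 to 58 mm above the foot's underside at the start, moves with the tag
- mount_c_tag (a joint): how far this tag is pushed down, m: 0 fully up, 0.015 fully down (stop); starts between 0 and 0.003. It moves straight down at about 2 N and stays where it is left
- stopper_1: beige rubber stopper, 25 mm wide, 24 mm high, loose on the stand behind the mounts; not part of the job, origin at the centre of its underside
- bottle_cap: blue screw cap, 34 mm wide, 12 mm high, loose on the stand behind the mounts; not part of the job, origin at the centre of its underside
- label_tape: roll of label tape lying flat, 55 mm wide, 18 mm high, behind the stand; not part of the job, origin at the centre of its underside
- beaker_100: small glass beaker, 56 mm wide, 68 mm high, behind the stand near the photometer; not part of the job, origin at the centre of its underside
- marker: marker pen with a red cap, 117 mm long, 14 mm high, lying behind the stand; not part of the job, origin at the centre of its underside

How it is judged (in metres and radians):
On the way, in this order (a step that is already met when the one before it is completed fails the run):
1. the pad of the left mount is pressed at least 2 mm down with the fingers (((y of mount_a in the frame of stand above 0.057 m and value of joint mount_a_pad above 0.002 m and contact force between the fingers and mount_a_pad above 0.5 N) or (y of mount_b in the frame of stand above 0.057 m and value of joint mount_b_pad above 0.002 m and contact force between the fingers and mount_b_pad above 0.5 N) or (y of mount_c in the frame of stand above 0.057 m and value of joint mount_c_pad above 0.002 m and contact force between the fingers and mount_c_pad above 0.5 N))), for 0.05 s.
2. the pad of the middle mount is pressed at least 2 mm down with the fingers (((y of mount_a in the frame of stand between -0.057 and 0.057 m and value of joint mount_a_pad above 0.002 m and contact force between the fingers and mount_a_pad above 0.5 N) or (y of mount_b in the frame of stand between -0.057 and 0.057 m and value of joint mount_b_pad above 0.002 m and contact force between the fingers and mount_b_pad above 0.5 N) or (y of mount_c in the frame of stand between -0.057 and 0.057 m and value of joint mount_c_pad above 0.002 m and contact force between the fingers and mount_c_pad above 0.5 N))), for 0.05 s.
3. the pad of the right mount is pressed at least 2 mm down with the fingers (((y of mount_a in the frame of stand below -0.057 m and value of joint mount_a_pad above 0.002 m and contact force between the fingers and mount_a_pad above 0.5 N) or (y of mount_b in the frame of stand below -0.057 m and value of joint mount_b_pad above 0.002 m and contact force between the fingers and mount_b_pad above 0.5 N) or (y of mount_c in the frame of stand below -0.057 m and value of joint mount_c_pad above 0.002 m and contact force between the fingers and mount_c_pad above 0.5 N))), for 0.05 s.
4. the tag of the softest mount is pushed fully down (value of joint mount_b_tag above 0.0125 m), for 0.1 s.
At the end, for the whole second after the job is handed in: The tag of the softest mount is at least 12.5 mm down, the other two are less than 6 mm down, all pads have sprung back (within 1.5 mm), the mounts stand upright at rest within 20 mm of where they stood, and the other things on the bench are within 25 mm of where they were (value of joint mount_b_tag above 0.0125 m and value of joint each of mount_a_tag, mount_c_tag below 0.006 m and value of joint each of mount_a_pad, mount_b_pad, mount_c_pad below 0.0015 m and distance of each of mount_a, mount_b, mount_c from where it was at the start of the episode below 0.02 m and angle between each of mount_a, mount_b, mount_c's own z axis and vertical below 0.1 rad and linear speed of each of mount_a, mount_b, mount_c below 0.02 m/s and distance of each of stopper_1, bottle_cap, label_tape, beaker_100, marker from where it was at the start of the episode below 0.025 m); the robot touches nothing.
It fails at once if the tag of a mount that is not the softest is pushed down (more than 6 mm) (value of joint any of mount_a_tag, mount_c_tag above 0.006 m).
It fails at once if a mount is lifted, tipped (0.2 rad) or shoved more than 20 mm from its place (distance of any of mount_a, mount_b, mount_c from where it was at the start of the episode above 0.02 m or angle between any of mount_a, mount_b, mount_c's own z axis and vertical above 0.2 rad).
It fails at once if one of the other things on the bench is lifted or moved more than 25 mm (distance of any of stopper_1, bottle_cap, label_tape, beaker_100, marker from where it was at the start of the episode above 0.025 m).
It also fails if it takes over 54 s, if anything falls off the work surface, if the arm or the gripper's body presses on something with over 40 N, if the wrist force passes 120 N, or if a joint passes its speed limit or range.

ROBOT

A 6-joint arm with a two-finger parallel gripper is mounted at the origin on a cart in front of the work surface, level with it; the furniture and walls round the work are solid. World frame = base frame: x ahead of the robot, y to its left, z up, the work surface at z = 0. Lengths are in m, angles in degrees, forces in N, time in s.
With the tool pointing down it reaches from about 0.375 to 0.9 m from the base axis. Payload 3.1 kg.
Tool frame: the origin (TCP) lies on the centre line of the jaws, within the pads' length; the fingertips stand 17 mm ahead of it and the grasp point (between the pads) lies 2 mm behind it; y points along the fingers, x is the direction in which the jaws open and shut, and the axes are right-handed (so a half turn about y gives the same grasp; the last joint's range is limited). The gripper opens to 87 mm and grips with 3 to 60 N. Pads are 19 mm wide; open, the fingers measure 117 mm over their backs; the gripper's body (75 mm by 190 mm) begins 51 mm behind the grasp point.
Start: joints at [-77.779, 30.224, 82.088, -0, 67.689, -10.227], TCP at [0.239, -0.578, 0.24] pointing down, gripper open.
Joint ranges: [-176.69, 176.69], [-43.24, 126.21], [12.49, 139.97], [-82, 262], [0, 151.66], [-163.58, 163.58]. Speed limits (degrees/s): [159.86, 159.86, 180, 180, 180, 180].

INTERFACE

Orientations are given as a 3x3 rotation matrix whose columns are the frame's x, y, z axes.
In Python, from rig import read_state, capture, camera_info, hand_in, trace, tip_of gives the robot as it stands.
- The arm moves only by the tool jog_arm, never from a script. Its argument "steps" is a list of rows, each an object with "fingers": the opening in per cent of the stroke, from 0 (shut) to 100 (fully open); "delta_pos": the shift along the world's x, y, z in mm, a list of three; "turn": the turn about the world's z in degrees. A call has 1 to 20 rows; each row is the pose to reach, as a shift and turn from the pose commanded when the call began; what a row does not reach only later rows make up. A row lasts 1/12 s, in which the tool goes at most 41.7 mm and 7.16 degrees, less where a joint would pass 70% of its speed; a pose out of reach is approached as far as the arm can. A call with a gripper value outside its range is refused whole. The fingers move at their own pace and stop on an object; the grip force is fixed at half the most. Time passes only in rows, so rows that repeat a pose let the fingers close. It gives the time, the measured TCP pose, the force and the opening at its end, in the units of the state.
- read_state(): the state, without advancing time (a new reading comes with each control period).
- capture(name): name is "scene" or "top" or "wrist"; returns the picture (400x640x3 uint8, red, green, blue); there is no depth.
- camera_info(name): a dict with "fov_y" (degrees; the focal length in pixels is half the picture's height over the tangent of half this angle, whatever the lens; pixels are square), "cx", "cy" (the principal point, pixels), "k1" (the pictures are not rectified: a ray, as slopes to the right and down, at radius r is drawn at 1 + k1 r^2 times it, then the intrinsics apply), "view" (4x4, takes a point from world to camera coordinates); the wrist camera has in their place "tool_from_camera" (4x4, takes a point from camera to tool coordinates, whose origin is the TCP and whose axes are the tool frame's). Camera axes: x right, y down, z forward; pixel columns grow to the right and rows downward; lengths in m; the calibration is good to about 2 mm. A picture is of the moment at which its call begins: read the wrist's pose just before it. camera_info takes no time and is no camera call.
- hand_in(): hands the job in, once; it reports no verdict.
Trained networks look in the newest picture that a camera, given by its name, has taken for a name from the list of things; names that differ only in an ending like _2 or _b are one class to them, and where a whole thing is asked for, a point or a joint stands for the part that bears it (a point fixed in the world has none). Each returns a list of dicts, best first, with "confidence" (0 to 1); they miss things now and then, are a little off and sometimes report something else, mostly with a low value. They report only what shows in the picture. A call takes as long as a camera call.
- trace(target, camera): "mask" (400x640 bool, what is visible of it).
- tip_of(target, camera): "position" ([x, y, z] in m, in world coordinates, good to about 4 mm: a listed point, or the origin of a listed thing).
The state is a dict: "time_s": time; "joint_positions": joint angles; "qvel": joint speeds; "tau": joint torques, N m; "position": TCP position; "tcp_rot": TCP orientation; "force": force on the tool from outside, world axes, zero at the start; "moment": the same for the moment, N m; "opening": opening from 0.0 (shut) to 1.0 (fully open).
Only numpy, scipy, OpenCV 4.12 (cv2) and the standard library are available. Lean on these libraries where they do the work, as an engineer would, in place of code of your own. Each camera call takes 0.05 s, during which the arm holds its last target.

## Working session

There is one attempt and no reset: what is moved stays moved. The work goes in short steps, Python scripts to look and compute and a tool call to move; the robot and the scene stay as the last step left them, time stands still between calls to the robot, and variables do not carry over. Pictures are saved under pics/ and viewed, and the job is handed in when it is done.

Besides the shell and the picture viewer there is one more tool, called after "Emit:" as name(argument=value, ...), one argument or row to a line, values as JSON. jog_arm: Moves the arm, as the interface text tells. Its arguments: {"type":"object","properties":{"steps":{"type":"array","items":{"type":"object","properties":{"fingers":{"type":"number"},"delta_pos":{"type":"array","items":{"type":"number"}},"turn":{"type":"number"}}}}},"required":["steps"]}

```bash
mkdir -p pics; ls; python3 - <<'E'
from rig import *
import cv2
s=read_state(); print(s)
for c in ("scene","top"):
    im=capture(c); cv2.imwrite(f"pics/{c}0.png",im[:,:,::-1]); print(c,camera_info(c))
for t in ("mount_a_pad_top","mount_a_tag_top","stand","mount_a"):
  for c in ("scene","top"):
    for d in tip_of(t,c): print(t,c,[round(float(v),4) for v in d["position"]],round(float(d["confidence"]),2))
E
```

```text
pics
{'time_s': 0.0, 'joint_positions': array([-7.77802670e+01,  3.02777710e+01,  8.21552082e+01,  8.44545810e-04,
        6.76906997e+01, -1.02272987e+01]), 'qvel': array([-0.04249755, -0.02731916, -0.072637  , -0.05229347, -0.01547782,
       -0.10070808]), 'tau': array([-2.48244878e-04, -4.40042567e+01, -1.76591080e+01,  6.31564250e-02,
        5.84087369e-02, -1.63072286e-04]), 'position': array([ 0.23852532, -0.57694567,  0.23859096]), 'tcp_rot': array([[ 3.81823513e-01, -4.43564946e-04,  9.24235148e-01],
       [-9.24232819e-01,  2.11258111e-03,  3.81823564e-01],
       [-2.12188527e-03, -9.99997670e-01,  3.96675861e-04]]), 'force': array([0.20073204, 0.01799131, 0.6652912 ]), 'moment': array([-0.02894917,  0.03218918,  0.01855783]), 'opening': 0.9993228300385285}
scene {'fov_y': 46.878105302535594, 'cx': 312.5880307442954, 'cy': 204.01338865268465, 'k1': -0.13389526327832765, 'view': array([[-0.78839484, -0.61488008,  0.01886962,  0.62430322],
       [-0.38649638,  0.47123267, -0.79281796,  0.19032544],
       [ 0.47859599, -0.63234663, -0.60916633,  0.95628024],
       [ 0.  
[... 306 characters left out ...]
432301, -0.00564522, -0.99939485,  0.94433245],
       [ 0.        ,  0.        ,  0.        ,  1.        ]])}
mount_a_pad_top scene [0.5357, 0.2714, 0.1286] 0.61
mount_a_pad_top top [0.534, 0.2715, 0.1249] 0.72
mount_a_tag_top scene [0.4627, 0.2789, 0.1226] 0.72
mount_a_tag_top top [0.4661, 0.2809, 0.1262] 0.6
mount_a_tag_top top [0.507, 0.1598, 0.068] 0.54
stand top [0.544, 0.1657, 0.1275] 0.18
mount_a scene [0.5066, 0.1635, 0.0691] 0.79
mount_a scene [0.5034, 0.2726, 0.07] 0.76
mount_a scene [0.5028, 0.3851, 0.0687] 0.76
mount_a scene [0.7296, 0.3375, -0.0004] 0.53
mount_a top [0.5059, 0.3869, 0.0697] 0.96
mount_a top [0.5092, 0.1597, 0.0674] 0.89
mount_a top [0.5097, 0.2752, 0.0717] 0.59
```

View pics/top0.png

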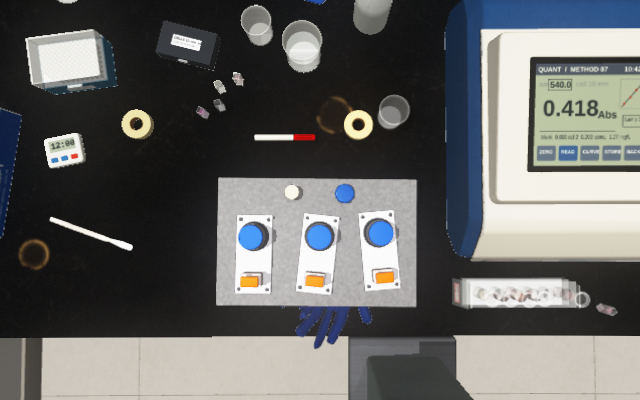

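View pics/scene0.png

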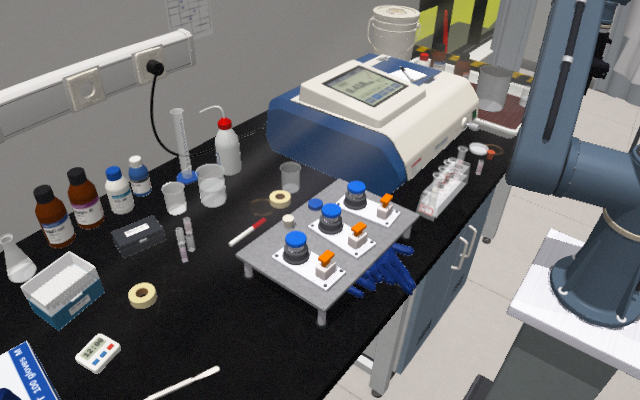

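```bash
cat > h.py <<'E'
import numpy as np, cv2
from rig import *
def ray(cam,u,v):
    ci=camera_info(cam); f=200/np.tan(np.radians(ci["fov_y"]/2))
    d=np.array([(u-ci["cx"])/f,(v-ci["cy"])/f]); p=d.copy()
    for _ in range(20): p=d/(1+ci["k1"]*(p@p))
    V=ci["view"]; R=V[:3,:3]; C=-R.T@V[:3,3]
    return C,R.T@np.array([p[0],p[1],1])
def atz(cam,u,v,z):
    C,d=ray(cam,u,v); return C+d*(z-C[2])/d[2]
def tri(u1,u2):
    C1,d1=ray("top",*u1);C2,d2=ray("scene",*u2)
    s=np.linalg.lstsq(np.c_[d1,-d2],C2-C1,rcond=None)[0]
    a=C1+d1*s[0];b=C2+d2*s[1]; return (a+b)/2,np.linalg.norm(a-b)
def blobs(im,kind):
    hsv=cv2.cvtColor(im,cv2.COLOR_RGB2HSV)
    lo,hi=((100,150,120),(118,255,255)) if kind=="pad" else ((8,180,200),(20,255,255))
    m=cv2.inRange(hsv,lo,hi)
    n,l,st,c=cv2.connectedComponentsWithStats(m)
    return [(np.round(c[i],1),st[i]) for i in range(1,n) if st[i][4]>60]
E
python3 - <<'E'
from h import *
for c in("top","scene"):
    im=cv2.imread(f"pics/{c}0.png")[:,:,::-1].copy()
    for k,z in(("pad",.128),("tag",.1265)):
        for b,st in blobs(im,k):
            print(c,k,b,st,np.round(atz(c,*b,z),4))
print("stand corners",[np.round(atz("top",u,v,.07),3) for u,v in((218,178),(416,179),(216,305),(416,305))])
for z in(0.1,.2,.3): print(z,[np.round(atz("top",u,v,z),3) for u,v in((448,262),(448,20),(480,258))])
# photometer front-left base corner
print(tri((470,262),(388,191)), tri((482,30),(305,88)))
E
```

```text
top pad [561.   13.5] [ 483    0  157   28 4395] [ 0.9163 -0.1465  0.128 ]
top pad [344.4 193.3] [335 185  19  18 265] [0.61   0.2248 0.128 ]
top pad [380.6 232.9] [369 221  24  25 461] [0.5429 0.164  0.128 ]
top pad [250.1 236.7] [239 225  24  25 458] [0.5373 0.3838 0.128 ]
top pad [318.9 236.6] [307 225  25  24 462] [0.5371 0.2681 0.128 ]
top tag [384.5 277.2] [376 272  18  11 167] [0.4684 0.1578 0.1265]
top tag [249.  281.5] [241 277  17  10 170] [0.4621 0.3857 0.1265]
top tag [314.4 281. ] [306 276  17  11 160] [0.4625 0.2758 0.1265]
scene pad [112.1 170.1] [106 166  14   9  89] [1.0237 0.4803 0.128 ]
scene pad [135.2 171.7] [129 167  14  10  89] [0.9734 0.4488 0.128 ]
scene pad [186.4 178. ] [177 171  20  13 114] [0.8576 0.3887 0.128 ]
scene pad [356.2 186.5] [348 180  18  14 198] [0.5386 0.1703 0.128 ]
scene pad [325.5 207.9] [308 199  33  19 335] [0.5454 0.276  0.128 ]
scene pad [295.3 238.9] [285 231  21  17 281] [0.5325 0.3906 0.128 ]
scene pad [401.6 247.3] [392 243  20   9  94] [0.3603 0.2818 0.128 ]
scene pad [384.5 257.5] [379 251  10  13  66] [0.3715 0.3263 0.128 ]
scen
[... 151 characters left out ...]
226.6] [352 222  14  10  81] [0.4595 0.2817 0.1265]
scene tag [325.8 255.6] [319 250  15  12 102] [0.4602 0.3893 0.1265]
stand corners [array([0.641, 0.45 , 0.07 ]), array([0.638, 0.093, 0.07 ]), array([0.413, 0.453, 0.07 ]), array([0.412, 0.095, 0.07 ])]
0.1 [array([0.491, 0.044, 0.1  ]), array([0.917, 0.039, 0.1  ]), array([ 0.498, -0.012,  0.1  ])]
0.2 [array([0.5  , 0.069, 0.2  ]), array([0.877, 0.065, 0.2  ]), array([0.506, 0.02 , 0.2  ])]
0.3 [array([0.509, 0.094, 0.3  ]), array([0.836, 0.091, 0.3  ]), array([0.514, 0.051, 0.3  ])]
(array([0.50871277, 0.00675699, 0.04336561]), np.float64(0.05606513390588152)) (array([0.83449784, 0.01275829, 0.23039519]), np.float64(0.0344974474251066))
```

Emit:
jog_arm(
  steps=[
    {"fingers":0,"delta_pos":[0,0,40],"turn":3},
    {"fingers":0,"delta_pos":[0,0,80],"turn":6},
    {"fingers":0,"delta_pos":[0,0,120],"turn":10},
    {"fingers":0,"delta_pos":[5,20,150],"turn":14},
    {"fingers":0,"delta_pos":[15,50,170],"turn":18},
    {"fingers":0,"delta_pos":[30,85,180],"turn":22},
    {"fingers":0,"delta_pos":[50,120,180],"turn":26},
    {"fingers":0,"delta_pos":[70,155,180],"turn":30},
    {"fingers":0,"delta_pos":[90,190,180],"turn":34},
    {"fingers":0,"delta_pos":[110,225,180],"turn":38},
    {"fingers":0,"delta_pos":[130,260,180],"turn":42},
    {"fingers":0,"delta_pos":[150,295,180],"turn":46},
    {"fingers":0,"delta_pos":[165,330,180],"turn":50},
    {"fingers":0,"delta_pos":[180,365,180],"turn":54},
    {"fingers":0,"delta_pos":[190,405,180],"turn":58},
    {"fingers":0,"delta_pos":[200,445,180],"turn":62},
    {"fingers":0,"delta_pos":[210,485,180],"turn":65},
    {"fingers":0,"delta_pos":[215,525,180],"turn":67.5},
    {"fingers":0,"delta_pos":[225,565,180],"turn":67.5},
    {"fingers":0,"delta_pos":[230,600,180],"turn":67.5},
  ],
)

```text
time_s: 2.17
position: [0.4689, 0.0249, 0.4199]
tcp_rot: [[1.0, 0.001, 0.0], [-0.0, 0.0, 1.0], [0.001, -1.0, 0.0]]
force: [0.6, -1.1, 0.3]
opening: 0.005
```

Emit:
jog_arm(
  steps=[
    {"fingers":0,"delta_pos":[8,40,0]},
    {"fingers":0,"delta_pos":[16,80,0]},
    {"fingers":0,"delta_pos":[24,120,0]},
    {"fingers":0,"delta_pos":[32,160,0]},
    {"fingers":0,"delta_pos":[40,200,0]},
    {"fingers":0,"delta_pos":[48,240,0]},
    {"fingers":0,"delta_pos":[56,280,0]},
    {"fingers":0,"delta_pos":[62,310,-20]},
    {"fingers":0,"delta_pos":[67,335,-50]},
    {"fingers":0,"delta_pos":[69,350,-85]},
    {"fingers":0,"delta_pos":[69,360,-120]},
    {"fingers":0,"delta_pos":[69,360,-160]},
    {"fingers":0,"delta_pos":[69,360,-200]},
    {"fingers":0,"delta_pos":[69,360,-225]},
    {"fingers":0,"delta_pos":[69,360,-240]},
    {"fingers":0,"delta_pos":[69,360,-240]},
  ],
)

```text
$.steps[0]: bad value
```

```bash
python3 - <<'E'
from h import *
s=read_state(); print(s["time_s"],s["position"],s["force"],s["moment"])
a=[capture(c) for c in("scene","top","wrist")]
for n,i in zip("stw",a): cv2.imwrite(f"pics/1{n}.png",i[:,:,::-1])
cv2.imwrite("pics/1st.png",np.vstack([cv2.resize(a[0][100:350,200:520],(640,500))])[:,:,::-1])
E
```

```text
2.1667 [0.46889512 0.02490421 0.41988582] [ 0.56389762 -1.08175669  0.2816356 ] [ 0.00501767 -0.11106442  0.01863358]
```

View pics/1st.png

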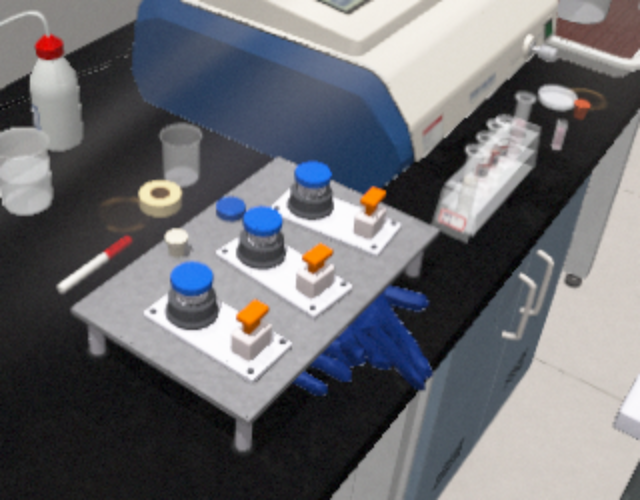

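View pics/1w.png

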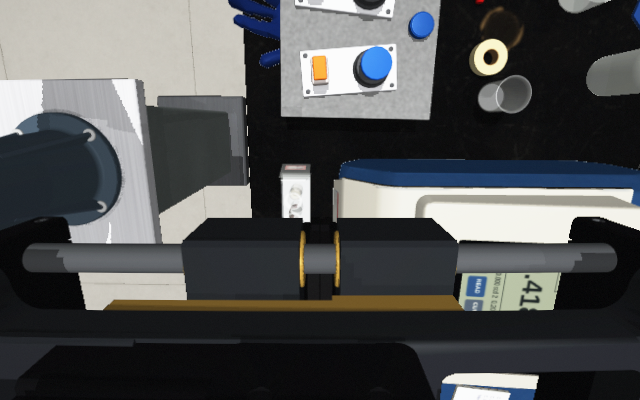

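View pics/1t.png

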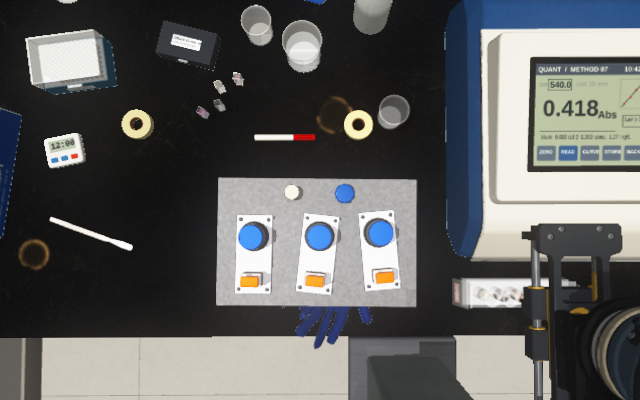

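The move was refused because "turn" is required. The pictures show an unchanged scene, and the gripper body's long side lies along x, well clear of the photometer. I'll resend the move.

Emit:
jog_arm(
  steps=[
    {"fingers":0,"turn":0,"delta_pos":[8,40,0]},
    {"fingers":0,"turn":0,"delta_pos":[16,80,0]},
    {"fingers":0,"turn":0,"delta_pos":[24,120,0]},
    {"fingers":0,"turn":0,"delta_pos":[32,160,0]},
    {"fingers":0,"turn":0,"delta_pos":[40,200,0]},
    {"fingers":0,"turn":0,"delta_pos":[48,240,0]},
    {"fingers":0,"turn":0,"delta_pos":[56,280,0]},
    {"fingers":0,"turn":0,"delta_pos":[62,310,-20]},
    {"fingers":0,"turn":0,"delta_pos":[67,335,-50]},
    {"fingers":0,"turn":0,"delta_pos":[69,350,-85]},
    {"fingers":0,"turn":0,"delta_pos":[69,360,-120]},
    {"fingers":0,"turn":0,"delta_pos":[69,360,-160]},
    {"fingers":0,"turn":0,"delta_pos":[69,360,-200]},
    {"fingers":0,"turn":0,"delta_pos":[69,360,-225]},
    {"fingers":0,"turn":0,"delta_pos":[69,360,-240]},
    {"fingers":0,"turn":0,"delta_pos":[69,360,-240]},
  ],
)

```text
time_s: 3.65
position: [0.5362, 0.3792, 0.1746]
tcp_rot: [[1.0, -0.008, 0.003], [-0.003, -0.005, 1.0], [-0.008, -1.0, -0.005]]
force: [-1.8, -0.3, 0.7]
opening: 0.007
```

```bash
python3 - <<'E'
from h import *
s=read_state(); print(s["time_s"],s["position"],s["force"],s["moment"])
a=[capture(c) for c in("scene","top")]
cv2.imwrite("pics/2.png",np.hstack([cv2.resize(a[0][150:300,230:430],(400,300),interpolation=2),cv2.resize(a[1][150:300,200:400],(400,300),interpolation=2)])[:,:,::-1])
E
```

```text
3.65 [0.53619297 0.37921249 0.17463524] [-1.83878296 -0.29241229  0.68815864] [-0.00817593 -0.07576948 -0.0066212 ]
```

View pics/2.png

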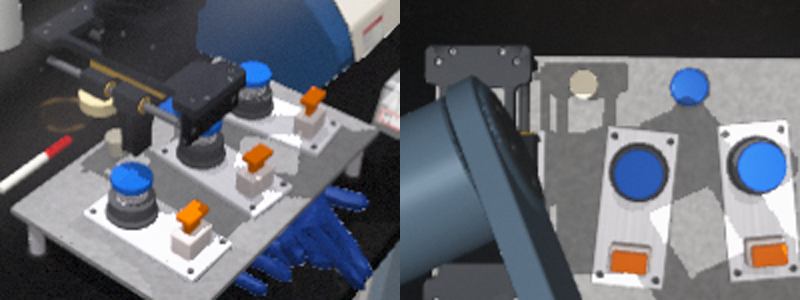

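Emit:
jog_arm(
  steps=[
    {"fingers":0,"turn":0,"delta_pos":[0,2,-5]},
    {"fingers":0,"turn":0,"delta_pos":[0,2,-12]},
    {"fingers":0,"turn":0,"delta_pos":[0,2,-20]},
    {"fingers":0,"turn":0,"delta_pos":[0,2,-22]},
    {"fingers":0,"turn":0,"delta_pos":[0,2,-22]},
    {"fingers":0,"turn":0,"delta_pos":[0,2,-22]},
    {"fingers":0,"turn":0,"delta_pos":[0,2,-22]},
    {"fingers":0,"turn":0,"delta_pos":[0,2,-22]},
  ],
)

```text
time_s: 4.42
position: [0.5379, 0.3846, 0.1579]
tcp_rot: [[1.0, 0.001, 0.001], [-0.001, 0.0, 1.0], [0.001, -1.0, 0.0]]
force: [0.5, 0.4, 0.4]
opening: 0.005
```

```bash
python3 - <<'E'
from h import *
s=read_state(); print(s["time_s"],s["position"],s["force"],s["moment"],s["tau"])
a=[capture(c) for c in("scene","wrist")]
cv2.imwrite("pics/3.png",np.hstack([cv2.resize(a[0][150:300,230:430],(400,300),interpolation=2),cv2.resize(a[1],(400,300),interpolation=2)])[:,:,::-1])
s=read_state(); print(s["time_s"],s["position"],s["force"])
E
```

```text
4.4167 [0.53788087 0.38456978 0.15792131] [0.54020232 0.4196556  0.42969106] [ 0.01577279 -0.06105966  0.06766073] [-4.73486507e-03 -4.82330060e+01 -1.59415787e+01  7.34449038e-02
  7.87850768e-04 -1.42450226e-04]
4.5167 [0.53781998 0.38452925 0.15786127] [ 0.41110917 -0.57299595 -0.34657536]
```

View pics/3.png

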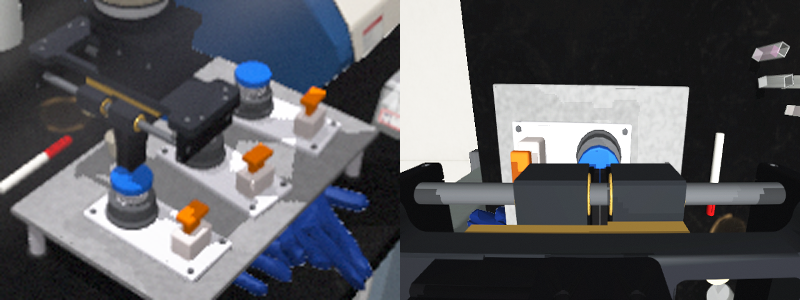

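Emit:
jog_arm(
  steps=[
    {"fingers":0,"turn":0,"delta_pos":[0,0,-6]},
    {"fingers":0,"turn":0,"delta_pos":[0,0,-11]},
    {"fingers":0,"turn":0,"delta_pos":[0,0,-14]},
    {"fingers":0,"turn":0,"delta_pos":[0,0,-17]},
    {"fingers":0,"turn":0,"delta_pos":[0,0,-20]},
    {"fingers":0,"turn":0,"delta_pos":[0,0,-20]},
    {"fingers":0,"turn":0,"delta_pos":[0,0,-20]},
    {"fingers":0,"turn":0,"delta_pos":[0,0,-20]},
  ],
)

```text
time_s: 5.18
position: [0.5376, 0.3844, 0.1393]
tcp_rot: [[1.0, 0.0, 0.001], [-0.001, -0.0, 1.0], [0.0, -1.0, -0.0]]
force: [-2.7, -2.4, 10.0]
opening: 0.004
```

```bash
cat > f.py <<'E'
from h import *
import sys
F=[];Z=[]
for i in range(6):
    s=read_state(); F.append(s["force"]); Z.append(s["position"]); im=capture("scene")
print(s["time_s"],"z",np.mean(Z,0),"F",np.mean(F,0),"+-",np.std(F,0))
cv2.imwrite(sys.argv[1],cv2.resize(im[150:300,230:430],(800,600),interpolation=2)[:,:,::-1])
E
python3 f.py pics/4.png
```

```text
5.4333 z [0.53760315 0.38436561 0.13935904] F [-2.8349745  -1.53980898 10.48285457] +- [0.21175649 0.56216834 0.56336885]
```

View pics/4.png

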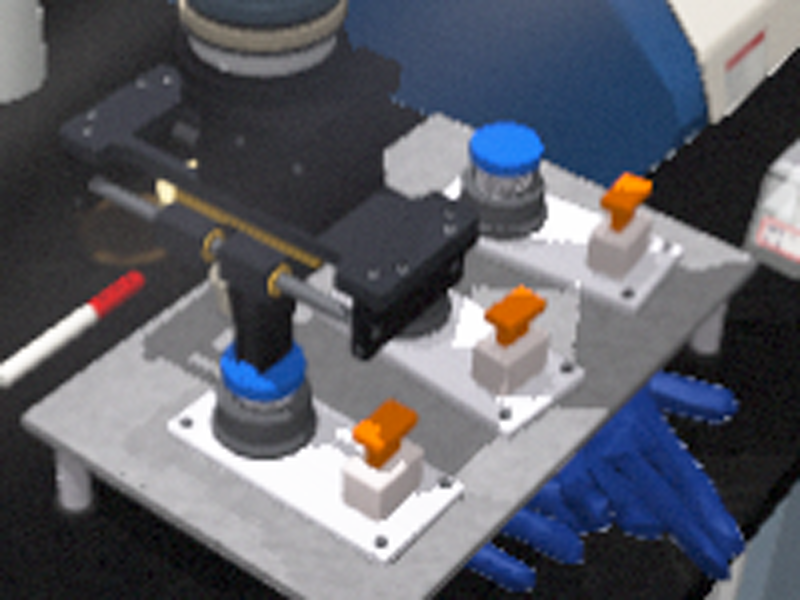

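Emit:
jog_arm(
  steps=[
    {"fingers":0,"turn":0,"delta_pos":[0,0,10]},
    {"fingers":0,"turn":0,"delta_pos":[0,0,35]},
    {"fingers":0,"turn":0,"delta_pos":[0,-35,40]},
    {"fingers":0,"turn":0,"delta_pos":[0,-75,40]},
    {"fingers":0,"turn":0,"delta_pos":[-1,-110,38]},
    {"fingers":0,"turn":0,"delta_pos":[-1,-115,25]},
    {"fingers":0,"turn":0,"delta_pos":[-1,-115,20]},
    {"fingers":0,"turn":0,"delta_pos":[-1,-115,20]},
    {"fingers":0,"turn":0,"delta_pos":[-1,-115,20]},
  ],
)

```text
time_s: 6.23
position: [0.5366, 0.2701, 0.1571]
tcp_rot: [[1.0, -0.001, 0.0], [-0.0, 0.0, 1.0], [-0.001, -1.0, 0.0]]
force: [0.1, -0.1, 0.1]
opening: 0.009
```

```bash
python3 f.py pics/5.png
```

```text
6.4833 z [0.53684002 0.27048013 0.15763531] F [ 0.17189664 -0.00144288  0.10053289] +- [0.28692313 0.37858646 0.43821449]
```

View pics/5.png

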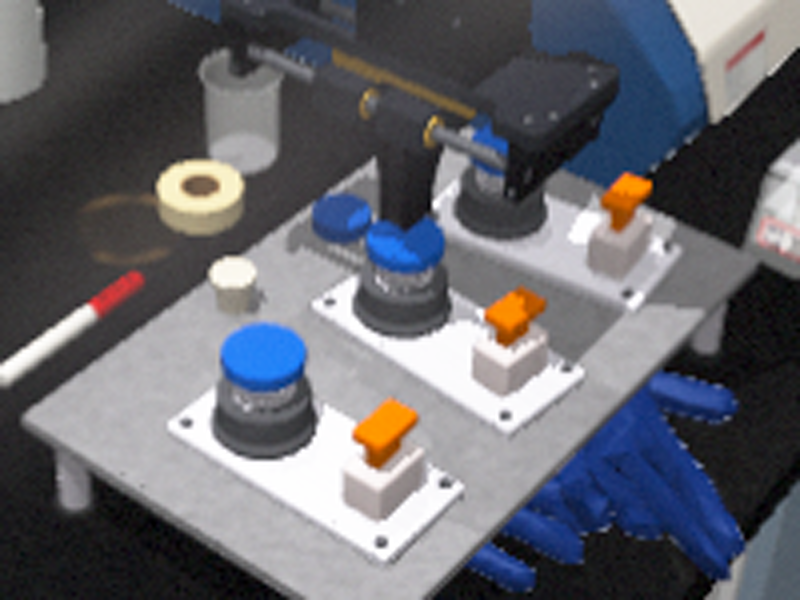

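The left pad has sprung back, and the fingertip is centred over the middle pad at picture position (405,240). I'll press it the same 20 mm.

Emit:
jog_arm(
  steps=[
    {"fingers":0,"turn":0,"delta_pos":[0,0,-6]},
    {"fingers":0,"turn":0,"delta_pos":[0,0,-11]},
    {"fingers":0,"turn":0,"delta_pos":[0,0,-14]},
    {"fingers":0,"turn":0,"delta_pos":[0,0,-17]},
    {"fingers":0,"turn":0,"delta_pos":[0,0,-20]},
    {"fingers":0,"turn":0,"delta_pos":[0,0,-20]},
    {"fingers":0,"turn":0,"delta_pos":[0,0,-20]},
    {"fingers":0,"turn":0,"delta_pos":[0,0,-20]},
  ],
)

```text
time_s: 7.2
position: [0.5365, 0.2696, 0.1381]
tcp_rot: [[1.0, -0.0, 0.001], [-0.001, 0.0, 1.0], [-0.0, -1.0, 0.0]]
force: [-2.0, 1.3, 6.9]
opening: 0.008
```

```bash
python3 f.py pics/6.png
```

```text
7.45 z [0.53651696 0.26958004 0.13823491] F [-2.12747532  0.90189829  6.48396723] +- [0.6576413  0.32124878 0.27788739]
```

View pics/6.png

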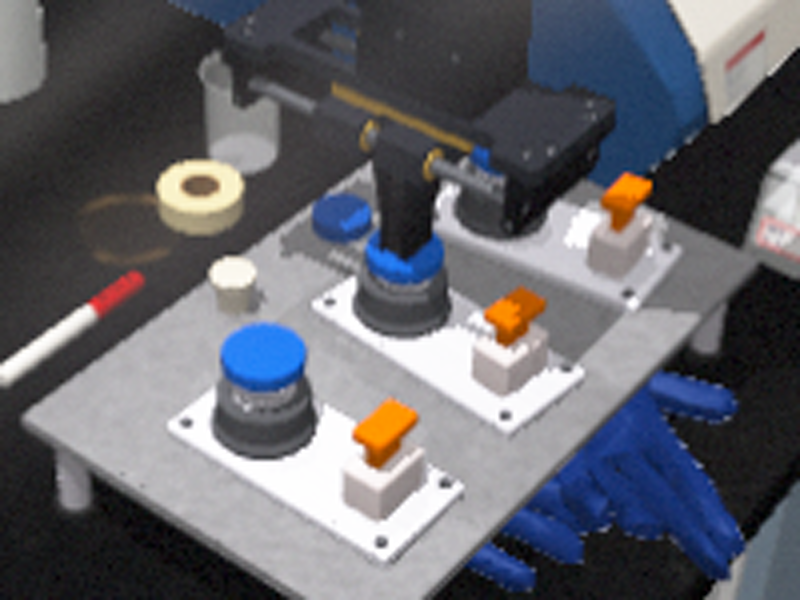

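Emit:
jog_arm(
  steps=[
    {"fingers":0,"turn":0,"delta_pos":[0,0,10]},
    {"fingers":0,"turn":0,"delta_pos":[0,0,35]},
    {"fingers":0,"turn":0,"delta_pos":[2,-35,40]},
    {"fingers":0,"turn":0,"delta_pos":[4,-70,40]},
    {"fingers":0,"turn":0,"delta_pos":[5,-98,38]},
    {"fingers":0,"turn":0,"delta_pos":[5,-104,25]},
    {"fingers":0,"turn":0,"delta_pos":[5,-104,20]},
    {"fingers":0,"turn":0,"delta_pos":[5,-104,20]},
    {"fingers":0,"turn":0,"delta_pos":[5,-104,20]},
  ],
)

```text
time_s: 8.25
position: [0.5414, 0.1659, 0.1573]
tcp_rot: [[1.0, -0.001, 0.001], [-0.001, 0.0, 1.0], [-0.001, -1.0, 0.0]]
force: [0.7, 0.6, 1.0]
opening: 0.008
```

```bash
python3 f.py pics/7.png
```

```text
8.5 z [0.54173613 0.16625609 0.15772462] F [-0.08188369  0.05335571  0.30087682] +- [0.51366545 0.42181333 0.67854762]
```

View pics/7.png

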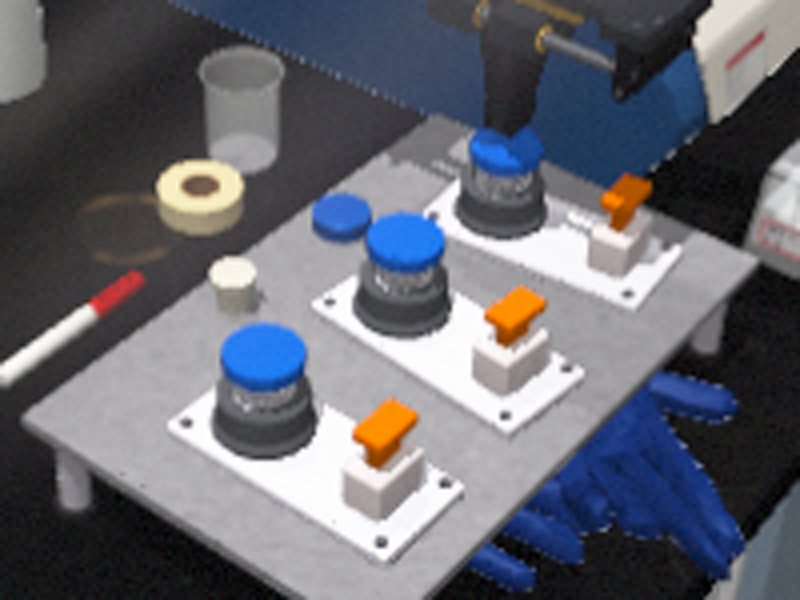

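The left and middle pads are back up, and the fingertip is over the right pad at (507,150) in the crop.

Emit:
jog_arm(
  steps=[
    {"fingers":0,"turn":0,"delta_pos":[0,0,-6]},
    {"fingers":0,"turn":0,"delta_pos":[0,0,-11]},
    {"fingers":0,"turn":0,"delta_pos":[0,0,-14]},
    {"fingers":0,"turn":0,"delta_pos":[0,0,-17]},
    {"fingers":0,"turn":0,"delta_pos":[0,0,-20]},
    {"fingers":0,"turn":0,"delta_pos":[0,0,-20]},
    {"fingers":0,"turn":0,"delta_pos":[0,0,-20]},
    {"fingers":0,"turn":0,"delta_pos":[0,0,-20]},
  ],
)

```text
time_s: 9.22
position: [0.5415, 0.1656, 0.1377]
tcp_rot: [[1.0, -0.0, 0.001], [-0.001, 0.0, 1.0], [-0.0, -1.0, 0.0]]
force: [-1.7, 1.3, 3.5]
opening: 0.001
```

```bash
python3 f.py pics/8.png
```

```text
9.4667 z [0.54150114 0.16554239 0.13771996] F [-1.2554901   1.66875461  3.28430545] +- [0.38143367 0.59305464 0.20708452]
```

View pics/8.png

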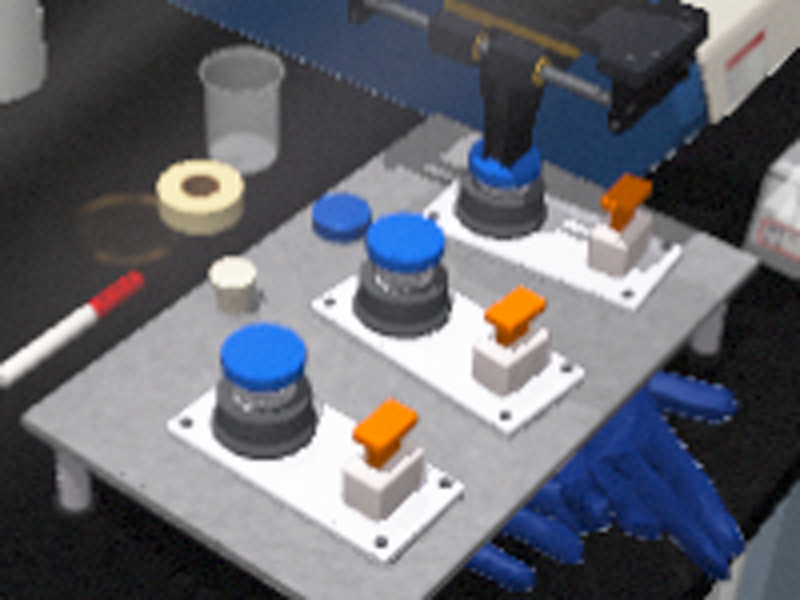

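Emit:
jog_arm(
  steps=[
    {"fingers":0,"turn":0,"delta_pos":[0,0,10]},
    {"fingers":0,"turn":0,"delta_pos":[0,0,35]},
    {"fingers":0,"turn":0,"delta_pos":[-35,-3,40]},
    {"fingers":0,"turn":0,"delta_pos":[-68,-7,38]},
    {"fingers":0,"turn":0,"delta_pos":[-74,-7,25]},
    {"fingers":0,"turn":0,"delta_pos":[-74,-7,18]},
    {"fingers":0,"turn":0,"delta_pos":[-74,-7,18]},
    {"fingers":0,"turn":0,"delta_pos":[-74,-7,18]},
  ],
)

```text
time_s: 10.18
position: [0.4694, 0.1582, 0.1556]
tcp_rot: [[1.0, 0.002, 0.001], [-0.001, -0.0, 1.0], [0.002, -1.0, -0.0]]
force: [0.7, -0.5, 0.1]
opening: 0.003
```

```bash
python3 f.py pics/9.png
```

```text
10.4333 z [0.46936618 0.1583336  0.15576793] F [0.02911323 0.10878232 0.11619412] +- [0.62257368 0.51152832 0.32362062]
```

View pics/9.png

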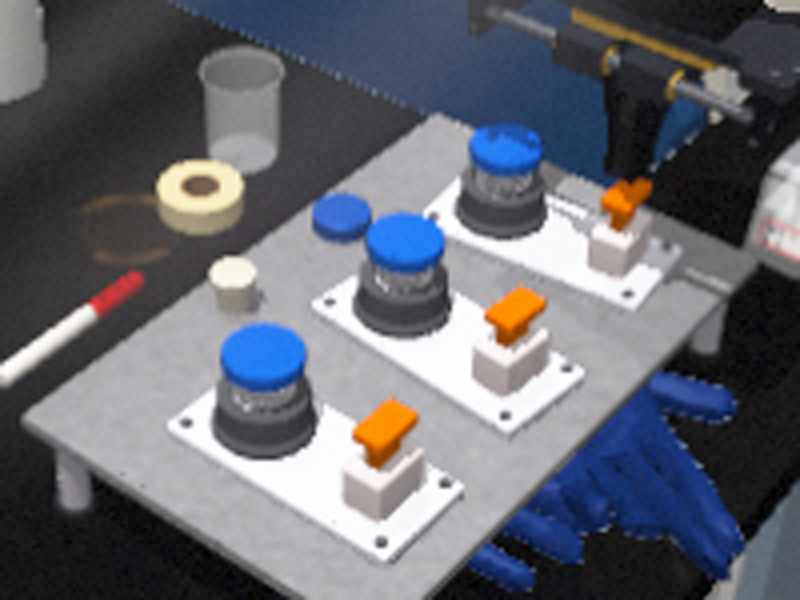

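Emit:
jog_arm(
  steps=[
    {"fingers":0,"turn":0,"delta_pos":[-1,0,-5]},
    {"fingers":0,"turn":0,"delta_pos":[-1,0,-10]},
    {"fingers":0,"turn":0,"delta_pos":[-1,0,-14]},
    {"fingers":0,"turn":0,"delta_pos":[-1,0,-18]},
    {"fingers":0,"turn":0,"delta_pos":[-1,0,-22]},
    {"fingers":0,"turn":0,"delta_pos":[-1,0,-25]},
    {"fingers":0,"turn":0,"delta_pos":[-1,0,-27]},
    {"fingers":0,"turn":0,"delta_pos":[-1,0,-27]},
    {"fingers":0,"turn":0,"delta_pos":[-1,0,-27]},
  ],
)

```text
time_s: 11.23
position: [0.4667, 0.1584, 0.1303]
tcp_rot: [[1.0, 0.001, 0.001], [-0.001, -0.0, 1.0], [0.001, -1.0, -0.0]]
force: [-3.9, 0.4, 17.0]
opening: 0.006
```

```bash
python3 f.py pics/10.png
```

```text
11.4833 z [0.46668463 0.15841429 0.13024027] F [-3.21383612 -0.48193423 16.90485939] +- [0.50277031 0.44928527 0.20682269]
```

View pics/10.png

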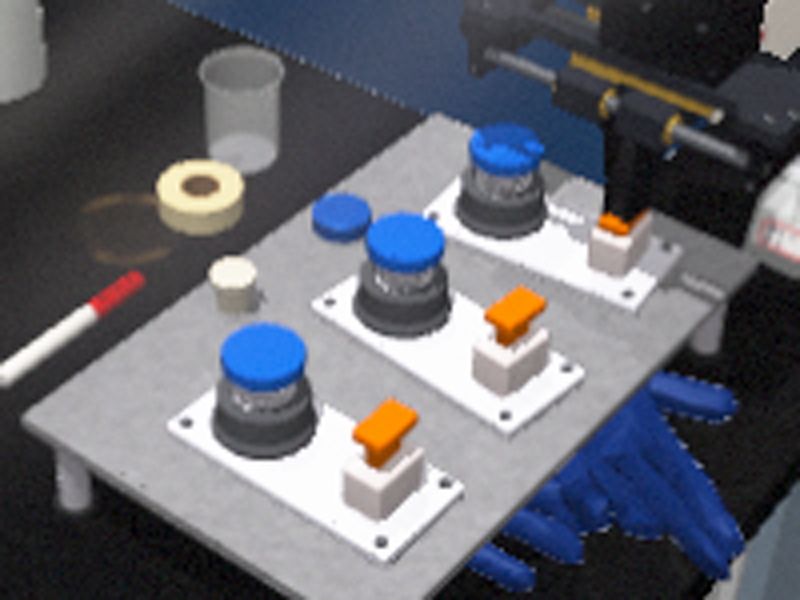

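The force rose to 17 N with the fingertips at 0.113 m, which is the tag's stop height. Next I lift clear and check.

Emit:
jog_arm(
  steps=[
    {"fingers":0,"turn":0,"delta_pos":[0,0,10]},
    {"fingers":0,"turn":0,"delta_pos":[0,0,40]},
    {"fingers":0,"turn":0,"delta_pos":[0,0,80]},
    {"fingers":0,"turn":0,"delta_pos":[0,0,120]},
    {"fingers":0,"turn":0,"delta_pos":[0,0,160]},
    {"fingers":0,"turn":0,"delta_pos":[0,0,200]},
    {"fingers":0,"turn":0,"delta_pos":[0,0,240]},
    {"fingers":0,"turn":0,"delta_pos":[-20,-30,265]},
    {"fingers":0,"turn":0,"delta_pos":[-30,-70,270]},
    {"fingers":0,"turn":0,"delta_pos":[-30,-110,270]},
    {"fingers":0,"turn":0,"delta_pos":[-30,-150,270]},
    {"fingers":0,"turn":0,"delta_pos":[-30,-150,270]},
    {"fingers":0,"turn":0,"delta_pos":[-30,-150,270]},
    {"fingers":0,"turn":0,"delta_pos":[-30,-150,270]},
  ],
)

```text
time_s: 12.7
position: [0.4364, 0.0086, 0.3981]
tcp_rot: [[1.0, -0.001, 0.002], [-0.002, 0.001, 1.0], [-0.001, -1.0, 0.001]]
force: [0.5, 0.5, 0.3]
opening: 0.009
```

```bash
python3 f.py pics/11.png; python3 - <<'E'
from h import *
im=capture("top"); cv2.imwrite("pics/11t.png",im[:,:,::-1])
for k,z in(("pad",.128),("tag",.1265)):
    for b,st in blobs(im,k): print(k,b,st[4],np.round(atz("top",*b,z),4))
E
```

```text
12.95 z [0.43648071 0.00939508 0.3981755 ] F [ 0.10664264 -0.09671118  0.15882259] +- [0.52764596 0.46246872 0.24752394]
pad [561.   13.5] 4396 [ 0.9163 -0.1465  0.128 ]
pad [344.4 193.3] 265 [0.61   0.2248 0.128 ]
pad [380.6 232.9] 461 [0.5429 0.164  0.128 ]
pad [250.1 236.7] 458 [0.5373 0.3838 0.128 ]
pad [318.9 236.6] 462 [0.5371 0.2681 0.128 ]
tag [383.6 276.5] 156 [0.4696 0.1593 0.1265]
tag [249.  281.5] 170 [0.4621 0.3857 0.1265]
tag [314.4 281. ] 160 [0.4625 0.2758 0.1265]
```

View pics/11.png

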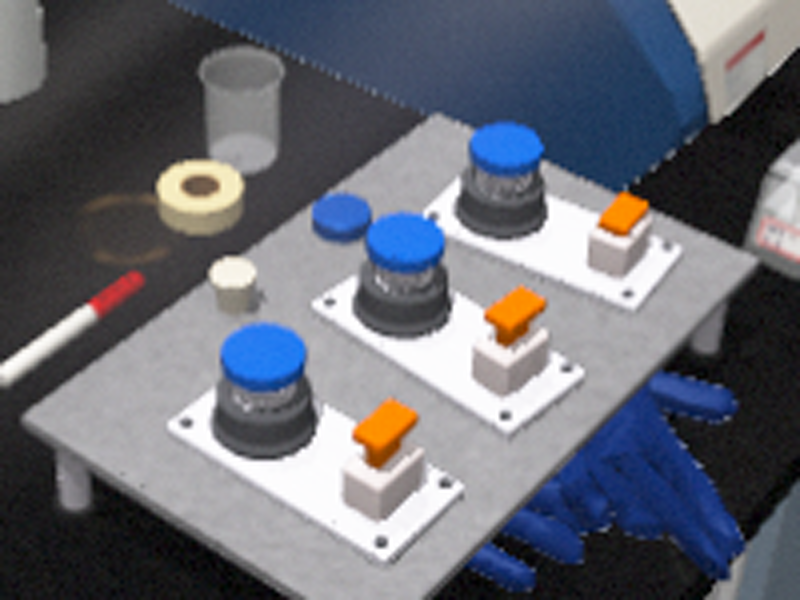

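View pics/11t.png

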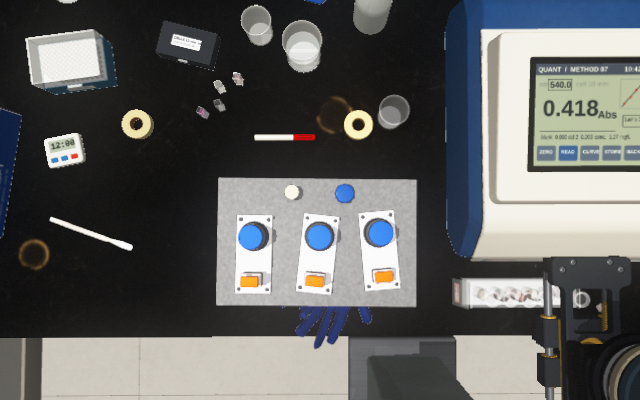

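The right tag is down on its block and the other two are up. All the pads are up at their original pixel positions, and nothing else has moved.

```bash
python3 -c "from rig import *; print(hand_in())"
```

```text
the job is handed in; nothing more can be done
None
```

I pressed the three pads in order and found the right mount softest. I then pushed its orange tag down to the stop and handed the job in at about 13 s; no verdict was reported.

| Pad | Force | Pressed down | Spring rate |
|---|---|---|---|
| Left | about 10.5 N | 5.6 mm | about 1.7 N/mm |
| Middle | about 6.5 N | 6.8 mm | about 0.8 N/mm |
| Right | about 3.3 N | 7.3 mm | about 0.3 N/mm |

**Tag push:** the force rose to 17 N with the fingertips at about 113 mm, the tag's stop height.

**Last checks:** the final pictures show the right tag down on its block and the other two still up. All pads are back up at their original pixel positions. The mounts and loose items are where they were, and the arm is clear with about zero force.

None of these checks disagreed. One move call was refused for a missing "turn" value and was sent again; nothing moved in between.

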